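# Lock a spring channel nut into the panel mounting channel

### The job

Take the spring channel nut out of the grey parts tray by its black tab and fit it in the mounting channel, in the free stretch about midway between the two panel brackets: lower it through the slot with its long side along the channel, press it down against its spring, turn it a quarter turn clockwise (seen from above), and let the spring lift it until its grooves sit on both channel lips, square across the channel and upright. Feel your way gently: the nut must never bear on the channel with more than 30 N, the spring's own push included. Then let go, and leave the solar module, meter and clear block as they are.

Things in the scene. Friction and masses are not known exactly. Their poses are not given: they have to be found in the camera images.
- nut_mid (a point): Spring channel nut, loose, upright in a grey tray (140 x 120 mm, rim 14, floor 3 mm thick). Point on its upright axis, half-way up: 47 mm above its underside; total height 94 mm, about 125 g. z up; x along the plate's long side. Half a turn about z gives the same shape. Locked in the channel, it is 3.5 mm above the lip tops.
- nut_tab (a point): Centre of the nut's black upright tab, the place to grip, 27 mm above nut_mid: 10 mm thick along x, 18 mm wide along y, 40 mm tall. Axes as nut_mid. Below the tab a round stem, 11 mm thick and 15 mm long, leads to the plate.
- nut_plate (a point): Centre of the steel nut plate, 13 mm below nut_mid: 36 (x) x 20.3 (y) x 10 mm. Two opposite corners are cut away, so under the lips it turns only clockwise seen from above, to a stop 5 to 20 degrees past 90; anticlockwise it jams near 45. In its top, two grooves run along y, 6 mm wide, 2.5 deep, centred 12.4 mm either side of the middle.
- nut_foot (a point): Middle of the nut's underside with the spring relaxed (47 mm below nut_mid; it does not follow the foot). Here is the dark foot, 26 (x) x 20 (y) x 4 mm, on a coil spring under the plate: 25 mm free between foot and plate; it starts to give at 1.8 N, then 0.9 N per mm, hard stop after 13 mm.
- bay (a point): Point on the base's middle line, level with the channel's lip tops, midway between two white panel brackets that straddle the channel (150 mm between centres, each 28 mm long, black heads up to 12 mm above the lips). y along the channel, x across, z up. Lock the nut within 25 mm of it along y. The slot's own middle lies up to 8 mm to either side in x: not measured.
- bay_floor (a point): Straight below bay, 38.8 mm, on the channel's floor; axes as bay. Inside, the channel is 40 mm wide. Standing on this floor with its spring relaxed, the nut has nut_mid 8.2 mm above the lip tops. It turns freely only with nut_mid less than 1 mm above the lip tops (spring pushed in 7.2 mm or more); the spring's hard stop is at 4.8 mm below them.
- base: White fixed base 120 (x) x 340 (y) x 20 mm, origin under its centre, z up. On it an aluminium channel along y, 320 long, 45 wide, 41.3 high, open at the top: slot 22.3 mm between two lips, whose edges, 2.5 mm thick, are turned down 7 mm from the lip tops. Lip tops are 61.3 mm above the bench. The channel is clamped parallel to the middle line, up to 8 mm aside.
- module: Framed solar module lying flat, 160 x 220 x 14 mm; origin under its centre. Bystander.
- meter: Hand multimeter lying on its back, 140 x 72 x 30 mm; origin under its centre. Bystander.
- block: Clear acrylic block 50 x 80 x 20 mm; origin under its centre. Bystander.

How it is judged:
By the outcome, as a careful person would: the job done as asked, in the order asked, and still so for the second after the job is handed in, with the robot touching nothing.
It also fails if it takes over 64 s, if anything falls off the work surface, if the arm or the gripper's body presses on something with over 40 N, if the wrist force passes 120 N, or if a joint passes its speed limit or range.

### The arm

A 6-joint arm with a two-finger parallel gripper is mounted at the origin on the work surface. World frame = base frame: x ahead of the robot, y to its left, z up, the work surface at z = 0. Lengths are in m, angles in rad, forces in N, time in s.
With the tool pointing down it reaches from about 0.25 to 0.8 m from the base axis. Payload 8.5 kg.
Tool frame: the origin (TCP) lies at the very end of the fingers, on their centre line; the grasp point (between the pads) lies 19 mm behind it; z points along the fingers, y is the line along which they close (so a half turn about z gives the same grasp; the last joint's range is limited). The gripper opens to 85 mm and grips with 20 to 120 N. Pads are 22 mm wide; open, the fingers measure 114 mm over their backs; the gripper's body (76 mm by 85 mm) begins 54 mm behind the grasp point. The pads swing forward as they close: fully open they stand 13 mm farther back than shut.
Start: joints at [-1.227, 0.238, -0.013, 1.319, 0, 1.571], TCP at [0.177, -0.494, 0.231] pointing down, gripper open.
Joint ranges: [-2.66, 2.66], [-1.03, 1.9], [-1.14, 1.46], [-1.82, 2.27], [-1.45, 1.34], [-3.14, 3.14]. Speed limits (rad/s): [2.22, 2.22, 2.79, 3.14, 3.14, 3.14].

### API

Orientations are given as a 3x3 rotation matrix whose columns are the frame's x, y, z axes.
In Python, from cell import r gives the robot as it stands.
- The arm moves only by the tool apply_moves, never from a script. Its argument "series" is a list of rows, each a list of 3 entries, a list of its own where there are three numbers: the gripper command: -1 is shut, 1 is fully open, values between are in proportion, then the shift along the tool's x, y, z in mm, then the turn about the tool's z in rad. A call has exactly 10 rows; each row is the pose to reach, as a shift and turn from the pose commanded when the call began, along the tool's axes at that moment; what a row does not reach only later rows make up. A row lasts 1/10 s, in which the tool goes at most 50 mm and 8.59 degrees, less where a joint would pass 70% of its speed; a pose out of reach is approached as far as the arm can. A call with a gripper value outside its range is refused whole. The fingers move at their own pace and stop on an object; "newtons" is the grip in N (left out, the last holds). Time passes only in rows, so rows that repeat a pose let the fingers close, or fill a call up. It gives the time, the measured TCP pose, the force, the opening and the grip force at its end, in the units of the state.
- r.get_state(): the state, without advancing time (a new reading comes with each control period).
- r.get_image(name): name is "scene" or "side" or "wrist"; returns the picture (400x640x3 uint8, red, green, blue); there is no depth.
- r.camera_info(name): a dict with "intrinsics" (3x3 intrinsics, pixels), "rvec" (rotation vector, rad) and "tvec" (3), from world to camera coordinates, as OpenCV has them. Camera axes: x right, y down, z forward; pixel columns grow to the right and rows downward; lengths in m; the calibration is good to about 2 mm. A picture is of the moment at which its call begins: read the wrist's pose just before it. camera_info takes no time and is no camera call; for the wrist camera it gives the pose at the moment of the call.
- r.job_done(): hands the job in; it is judged then, once.
The state is a dict: "clock": time; "q": joint angles; "qvel": joint speeds; "joint_torque": joint torques, N m; "position": TCP position; "tcp_rot": TCP orientation; "wrist_force": force on the tool from outside, world axes, zero at the start; "ft_torque": the same for the moment, N m; "grip_width": opening from 0.0 (shut) to 1.0 (fully open); "grasp_force": force on a finger pad.
Only numpy, scipy, OpenCV 4.12 (cv2) and the standard library are available. Lean on these libraries where they do the work, as an engineer would, in place of code of your own. Each camera call takes 0.05 s, during which the arm holds its last target. There are 200 camera calls.

## Working session

There is one attempt and no reset: what is moved stays moved. The work goes in short steps, Python scripts to look and compute and a tool call to move; the robot and the scene stay as the last step left them, time stands still between calls to the robot, and variables do not carry over. Pictures are saved under pics/ and viewed, at most 10 in all, crops included, and the job is handed in when it is done.

Besides the shell and the picture viewer there is one more tool, called after "Call:" by a JSON object that holds its "method" and its "body". apply_moves: Moves the arm, as the interface text tells. Its arguments: {"type":"object","properties":{"series":{"type":"array","items":{"type":"array"}},"newtons":{"type":"number"}},"required":["series"]}

```bash
mkdir -p pics; ls; python3 - <<'E'
from cell import r
import cv2,numpy as np
s=r.get_state();print(s)
for n in("scene","side","wrist"):
    c=r.camera_info(n);print(n,c)
    cv2.imwrite(f"pics/{n}0.png",r.get_image(n)[:,:,::-1])
E
```

```text
pics
{'clock': 0.0, 'q': array([-1.22702038e+00,  2.38807963e-01, -1.42268422e-02,  1.31922713e+00,
       -1.09361794e-07,  1.57078697e+00]), 'qvel': array([-0.00151719,  0.00016808, -0.00153025, -0.00024857, -0.00022584,
        0.00143547]), 'joint_torque': array([ 9.55346950e-04, -5.38781333e+01,  3.46444845e+01,  1.83357712e-02,
        1.90509800e-04, -3.45338670e-06]), 'position': array([ 0.17680919, -0.49389294,  0.23067405]), 'tcp_rot': array([[ 9.41485564e-01,  3.37052945e-01, -4.94076682e-04],
       [ 3.37053308e-01, -9.41484553e-01,  1.37981266e-03],
       [-9.56416960e-08, -1.46560388e-03, -9.99998926e-01]]), 'wrist_force': array([ 0.36860488,  0.26639594, -0.29091575]), 'ft_torque': array([-0.01456793, -0.00329333,  0.0226596 ]), 'grasp_force': 0.0, 'grip_width': 1.0024486565149064}
scene {'intrinsics': array([[465.02178675,   0.        , 318.83910839],
       [  0.        , 465.02178675, 194.40013745],
       [  0.        ,   0.        ,   1.        ]]), 'rvec': array([ 1.06432359,  2.39762687, -1.07259292]), 'tvec': array([ 0.52667329, -0.23473001,  1.63179325])}
side {'intrinsics': array([[518.97171313,   0.        , 320.62916729],
       [  0.        , 518.97171313, 194.82765689],
       [  0.        ,   0.        ,   1.        ]]), 'rvec': array([ 0.11724786, -2.90678954,  1.07720632]), 'tvec': array([0.65322432, 0.14757635, 1.3828823 ])}
wrist {'intrinsics': array([[305.10139363,   0.        , 319.731127  ],
       [  0.        , 305.10139363, 202.04361388],
       [  0.        ,   0.        ,   1.        ]]), 'rvec': array([-2.36334254,  1.66217619,  0.25097634]), 'tvec': array([-0.52313857, -0.03907275,  0.37950112])}
```

View pics/scene0.png

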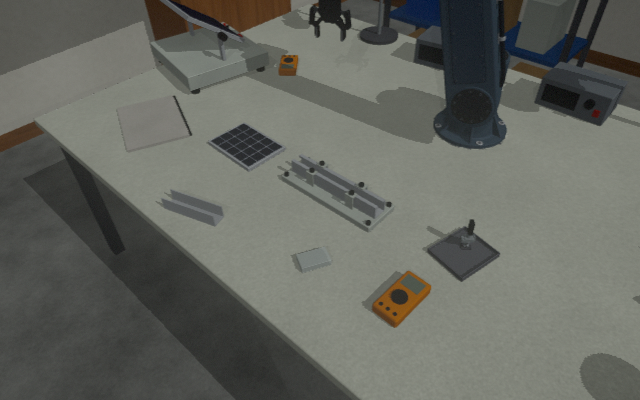

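View pics/side0.png

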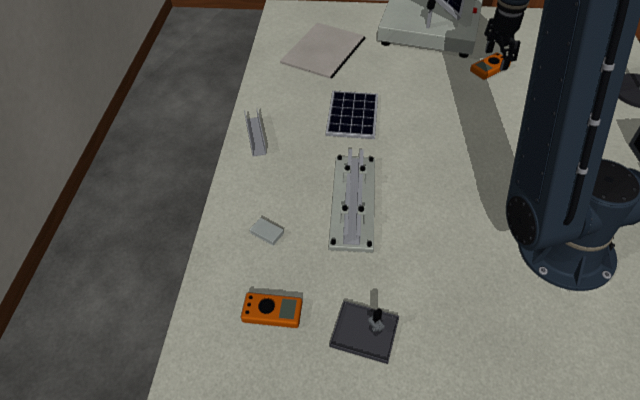

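The scene picture shows the nut's tab at about (471,227). In the side picture the tab is at (377,315), and the bracket heads are at (348,168), (362,168), (345,208) and (361,208). The base corners there are about (335,155), (377,157), (375,249) and (329,248).

```bash
cat > h.py <<'E'
import cv2,numpy as np
from cell import r
def ray(c,p):
    R=cv2.Rodrigues(c['rvec'])[0];K=c['intrinsics']
    return -R.T@c['tvec'], R.T@np.linalg.inv(K)@np.array([p[0],p[1],1.])
def plane(c,p,z):
    o,d=ray(c,p);return o+d*(z-o[2])/d[2]
def tri(c1,p1,c2,p2):
    o1,d1=ray(c1,p1);o2,d2=ray(c2,p2)
    s=np.linalg.lstsq(np.c_[d1,-d2],o2-o1,rcond=None)[0]
    a=o1+s[0]*d1;b=o2+s[1]*d2;return (a+b)/2,np.linalg.norm(a-b)
def tool(dx,R): return R.T@dx*1000
E
python3 - <<'E'
from h import *
a=r.camera_info("scene");b=r.camera_info("side")
print("tab",tri(a,(471,227),b,(377.5,315)))
for p in((335,155),(377,157),(375,249),(329,248)):print("base",plane(b,p,.02))
for p in((348,168),(362,168),(345,208),(361,208)):print("head",plane(b,p,.07))
for p in((348,301),(398,317),(387,361),(331,346)):print("tray",plane(b,p,.014))
c=r.camera_info("wrist");s=r.get_state();o,_=ray(c,(0,0))
print("wristcam in tool",s['tcp_rot'].T@(o-s['position']), (s['tcp_rot'].T@cv2.Rodrigues(c['rvec'])[0].T).round(3))
sc=cv2.imread('pics/scene0.png');sd=cv2.imread('pics/side0.png')
A=cv2.resize(sc[205:285,415:510],None,fx=4,fy=4);B=cv2.resize(sd[285:365,325:405],None,fx=4,fy=4);D=cv2.resize(sd[140:260,320:390],None,fx=4,fy=4,interpolation=2)[:,:]
w=np.zeros((480,700+280,3),np.uint8)
w[:320,:380]=A;w[:320,380:700]=B;w[:,700:]=D
cv2.imwrite('pics/crop0.png',w[:,180:])
E
```

```text
tab (array([0.50199482, 0.2708346 , 0.07760848]), np.float64(0.00031539350769162894))
base [ 0.63575909 -0.29204673  0.02      ]
base [ 0.50690996 -0.29290852  0.02      ]
base [0.50739367 0.04923222 0.02      ]
base [0.62849288 0.05539004 0.02      ]
head [ 0.59217352 -0.1920857   0.07      ]
head [ 0.55208221 -0.19507403  0.07      ]
head [ 0.59275735 -0.04320213  0.07      ]
head [ 0.54990606 -0.04645937  0.07      ]
tray [0.57056833 0.2050454  0.014     ]
tray [0.44882392 0.23866014 0.014     ]
tray [0.47494628 0.350329   0.014     ]
tray [0.6038631  0.32469978 0.014     ]
wristcam in tool [ 0.07407102 -0.00098984 -0.14254015] [[ 0.001 -0.956 -0.293]
 [ 1.     0.001 -0.   ]
 [ 0.001 -0.293  0.956]]
```

View pics/crop0.png

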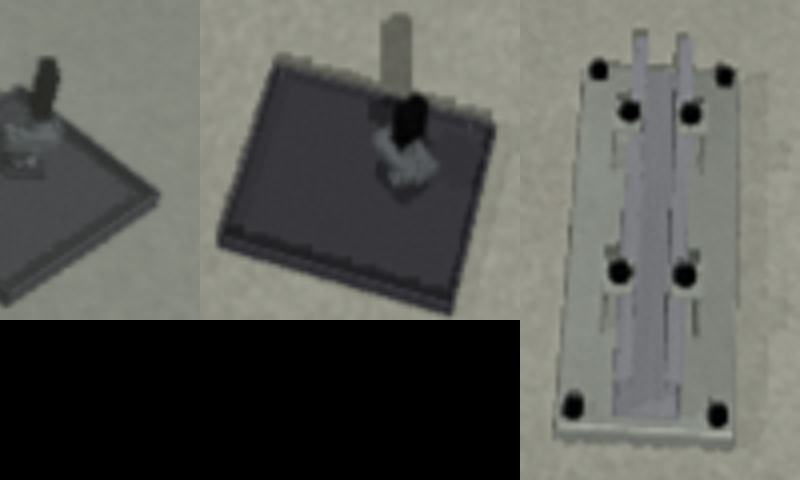

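The crops show the nut standing in the tray, with its tab at about (0.502, 0.271, 0.077). The expected height is 0.077, so that agrees. The channel lies along world y and the bay is near (0.571, -0.12). I'll go above the nut and look closely.

Call:
{"method": "apply_moves", "body": {"series": [[1,[34,-37,2],-0.08],[1,[68,-74,4],-0.16],[1,[102,-111,6],-0.24],[1,[136,-148,8],-0.32],[1,[170,-185,10],-0.4],[1,[204,-222,12],-0.5],[1,[238,-259,14],-0.6],[1,[272,-296,16],-0.7],[1,[306,-333,18],-0.8],[1,[340,-370,20],-0.87]]}}

```text
clock: 1.15
position: [0.3715, -0.0319, 0.2115]
tcp_rot: [[0.346, 0.938, 0.001], [0.938, -0.346, -0.0], [0.0, 0.001, -1.0]]
wrist_force: [1.9, -0.7, 0.1]
grip_width: 1.001
grasp_force: 0.0
```

```bash
python3 - <<'E'
from h import *
s=r.get_state();print(s['clock'],s['q'],s['position'],s['tcp_rot'].round(3))
print(tool(np.array([.502,.271,.2])-s['position'],s['tcp_rot']))
E
```

```text
1.15 [-8.56263858e-02 -1.54576874e-02 -3.60041177e-01  1.22551458e+00
 -1.85546554e-05  1.83825818e+00] [ 0.37145226 -0.03188979  0.21152392] [[ 0.346  0.938  0.001]
 [ 0.938 -0.346 -0.   ]
 [ 0.     0.001 -1.   ]]
[329.34541476  17.74787718  11.59084256]
```

Call:
{"method": "apply_moves", "body": {"series": [[1,[40,2,2],0],[1,[85,4,4],0],[1,[130,6,5],0],[1,[175,8,6],0],[1,[220,11,8],0],[1,[265,14,10],0],[1,[300,16,11],0],[1,[329,18,12],0],[1,[329,18,12],0],[1,[329,18,12],0]]}}

```text
clock: 2.15
position: [0.5026, 0.2681, 0.1987]
tcp_rot: [[0.348, 0.937, -0.001], [0.937, -0.348, -0.001], [-0.001, -0.001, -1.0]]
wrist_force: [-0.8, -0.4, 0.5]
grip_width: 0.998
grasp_force: 0.0
```

```bash
python3 - <<'E'
from h import *
s=r.get_state();print(s['clock'],s['q'],s['position'])
cv2.imwrite('pics/w1.png',r.get_image("wrist")[:,:,::-1])
E
```

```text
2.15 [ 4.90049468e-01  3.27939979e-01  2.93140137e-02  1.27383382e+00
 -7.50456185e-05  2.41680641e+00] [0.50261386 0.26809412 0.19872483]
```

View pics/w1.png

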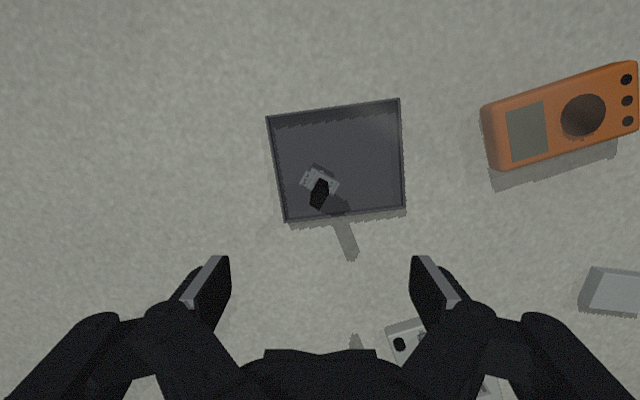

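The wrist view shows the tab at (320,193) and the plate at (320,180), turned relative to the tray. I'll zoom in to get the yaw.

```bash
python3 - <<'E'
from h import *
im=cv2.imread('pics/w1.png')[155:225,285:365]
cv2.imwrite('pics/c1.png',cv2.convertScaleAbs(cv2.resize(im,None,fx=8,fy=8,interpolation=2),alpha=1.8,beta=10))
E
```

```text
(no output)
```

View pics/c1.png

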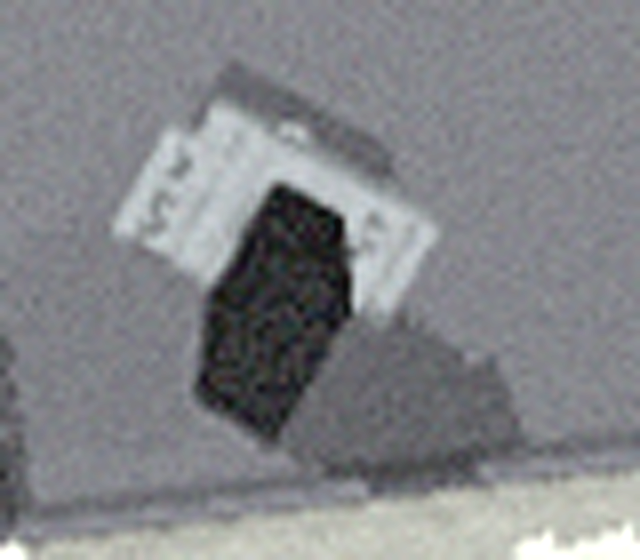

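The zoom shows the plate's long edge running from (215,100) to (437,238) in the crop. The tab's top face has corners (195,390), (278,440) and (350,310).

```bash
python3 - <<'E'
from h import *
c=r.camera_info("wrist");s=r.get_state()
P=lambda u,v,z:plane(c,(285+u/8-.5,155+v/8-.5),z)
def ang(a,b):d=b-a;return np.degrees(np.arctan2(d[1],d[0])),np.linalg.norm(d)*1000
print("long",ang(P(437,238,.042),P(215,100,.042)));print("short",ang(P(437,238,.042),P(385,318,.042)))
a,b,d=P(195,390,.097),P(278,440,.097),P(350,310,.097)
print("tab",ang(b,a),ang(b,d));t=(a+d)/2;print("top centre",t)
print("plate rough",(P(115,220,.042)+P(437,238,.042))/2)
print(s['position'],tool(t-s['position'],s['tcp_rot']))
E
```

```text
long (np.float64(127.36067490508825), np.float64(32.923693128619654))
short (np.float64(-141.9356811050566), np.float64(12.283397101517036))
tab (np.float64(127.21833896683569), np.float64(10.307332819246461)) (np.float64(41.86389056392696), np.float64(16.07731078776326))
top centre [0.50166171 0.27152306 0.097     ]
plate rough [0.50176841 0.27127435 0.042     ]
[0.50247653 0.26745371 0.19904341] [  3.64013775  -2.09823785 102.04130178]
```

Call:
{"method": "apply_moves", "body": {"series": [[0.2,[1,-1,3],-0.14],[0.2,[2,-1,6],-0.28],[0.2,[3,-2,9],-0.42],[0.2,[3.6,-2.1,12],-0.56],[0.2,[3.6,-2.1,15],-0.7],[0.2,[3.6,-2.1,18],-0.84],[0.2,[3.6,-2.1,21],-0.98],[0.2,[3.6,-2.1,24],-1.12],[0.2,[3.6,-2.1,27],-1.26],[0.2,[3.6,-2.1,30],-1.4]]}}

```text
clock: 3.2
position: [0.502, 0.2707, 0.1698]
tcp_rot: [[-0.866, 0.5, 0.0], [0.5, 0.866, 0.0], [-0.0, 0.0, -1.0]]
wrist_force: [-0.1, 0.9, 0.9]
grip_width: 0.601
grasp_force: 0.0
```

Call:
{"method": "apply_moves", "body": {"series": [[0.2,[0,0,0],-0.14],[0.2,[0,0,0],-0.28],[0.2,[0,0,0],-0.42],[0.2,[0,0,0],-0.56],[0.2,[0,0,0],-0.7],[0.2,[0,0,0],-0.84],[0.2,[0,0,0],-0.98],[0.2,[0,0,0],-1.1],[0.2,[0,0,0],-1.2],[0.2,[0,0,0],-1.2]]}}

```text
clock: 4.2
position: [0.502, 0.2708, 0.1699]
tcp_rot: [[-0.782, -0.623, 0.0], [-0.623, 0.782, 0.0], [-0.0, -0.0, -1.0]]
wrist_force: [0.1, -0.6, -0.1]
grip_width: 0.599
grasp_force: 0.0
```

```bash
python3 - <<'E'
from h import *
s=r.get_state();R=s['tcp_rot'];print(s['clock'],s['q'],s['position'],np.degrees(np.arctan2(R[1,0],R[0,0])))
print(tool(np.array([.5017,.2715,.058])-s['position'],R))
cv2.imwrite('pics/w2.png',r.get_image("wrist")[:,:,::-1])
E
```

```text
4.2 [ 4.94739229e-01  3.41326765e-01 -2.59947314e-02  1.20327049e+00
 -4.59196393e-05 -1.77545408e-01] [0.50204963 0.27083534 0.16992924] -141.48092748339087
[ -0.11877619   0.74687366 111.92920698]
```

View pics/w2.png

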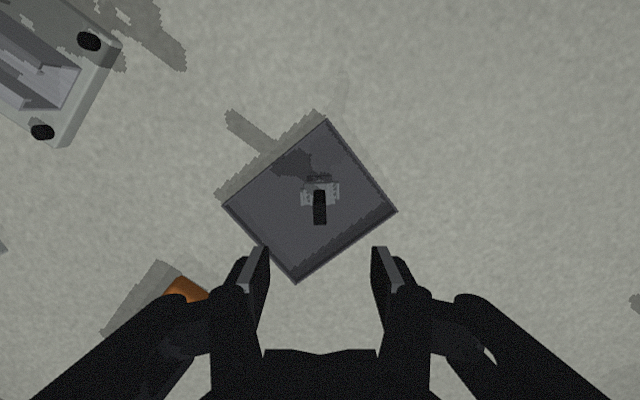

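The tab at (320,207) now stands square and centred between the pads, so I'll descend and grip.

Call:
{"method": "apply_moves", "body": {"series": [[0.0,[0,0.7,20],0],[0.0,[0,0.7,40],0],[0.0,[0,0.7,60],0],[0.0,[0,0.7,80],0],[0.0,[0,0.7,92],0],[0.0,[0,0.7,102],0],[0.0,[0,0.7,108],0],[0.0,[0,0.7,111],0],[-0.4,[0,0.7,111],0],[-0.5,[0,0.7,111],0]], "newtons": 60}}

```text
clock: 5.25
position: [0.5022, 0.2729, 0.059]
tcp_rot: [[-0.783, -0.623, 0.001], [-0.623, 0.783, 0.0], [-0.001, -0.0, -1.0]]
wrist_force: [-0.4, 0.4, 0.2]
grip_width: 0.251
grasp_force: 0.0
```

Call:
{"method": "apply_moves", "body": {"series": [[-0.6,[0,0,0],0],[-0.7,[0,0,0],0],[-0.8,[0,0,0],0],[-0.9,[0,0,0],0],[-1,[0,0,0],0],[-1,[0,0,0],0],[-1,[0,0,0],0],[-1,[0,0,-1],0],[-1,[0,0,-4],0],[-1,[0,0,-10],0]]}}

```text
clock: 6.25
position: [0.5013, 0.2724, 0.0682]
tcp_rot: [[-0.782, -0.623, -0.001], [-0.623, 0.782, -0.001], [0.001, 0.0, -1.0]]
wrist_force: [-0.0, -0.2, -1.6]
grip_width: 0.107
grasp_force: 58.7
```

Call:
{"method": "apply_moves", "body": {"series": [[-1,[0,0,-25],0],[-1,[0,0,-60],0],[-1,[0,0,-95],0],[-1,[19,-35,-115],0.07],[-1,[38,-70,-122],0.15],[-1,[60,-110,-122],0.25],[-1,[82,-150,-122],0.35],[-1,[104,-190,-122],0.45],[-1,[126,-230,-122],0.55],[-1,[148,-270,-122],0.672]]}}

```text
clock: 7.25
position: [0.5541, -0.0325, 0.191]
tcp_rot: [[-1.0, 0.004, 0.0], [0.004, 1.0, 0.0], [-0.0, 0.0, -1.0]]
wrist_force: [0.5, -0.3, -1.6]
grip_width: 0.105
grasp_force: 58.8
```

```bash
python3 - <<'E'
from h import *
s=r.get_state();R=s['tcp_rot'];print(s['clock'],s['q'],s['position'],np.degrees(np.arctan2(R[1,0],R[0,0])))
print(tool(np.array([.571,-.119,.19])-s['position'],R))
E
```

```text
7.25 [-5.87776025e-02  3.05059099e-01 -2.42715788e-02  1.24109688e+00
  1.96677933e-04 -5.48117420e-02] [ 0.55412252 -0.03254711  0.19099341] 179.7727730935184
[-17.21982709 -86.38545374   0.98471253]
```

Call:
{"method": "apply_moves", "body": {"series": [[-1,[-4,-20,0],0],[-1,[-8,-40,0],0],[-1,[-12,-60,0],0],[-1,[-16,-78,0],0],[-1,[-17,-86,0],0],[-1,[-17,-86,0],0],[-1,[-17,-86,0],0],[-1,[-17,-86,0],0],[-1,[-17,-86,0],0],[-1,[-17,-86,0],0]]}}

```text
clock: 8.25
position: [0.5712, -0.1162, 0.1905]
tcp_rot: [[-1.0, -0.001, 0.0], [-0.001, 1.0, 0.0], [-0.0, 0.0, -1.0]]
wrist_force: [0.0, 1.0, -0.1]
grip_width: 0.11
grasp_force: 58.9
```

```bash
python3 - <<'E'
from h import *
s=r.get_state();print(s['clock'],s['position'],s['wrist_force'])
im=r.get_image("wrist")[:,:,::-1];cv2.imwrite('pics/w3.png',im)
cv2.imwrite('pics/c3.png',cv2.convertScaleAbs(cv2.resize(im[110:310,180:460],None,fx=2.85,fy=2.85,interpolation=2),alpha=1.5,beta=10))
E
```

```text
8.25 [ 0.57122252 -0.11618197  0.1905257 ] [ 0.04415946  0.97486232 -0.12422428]
```

View pics/c3.png

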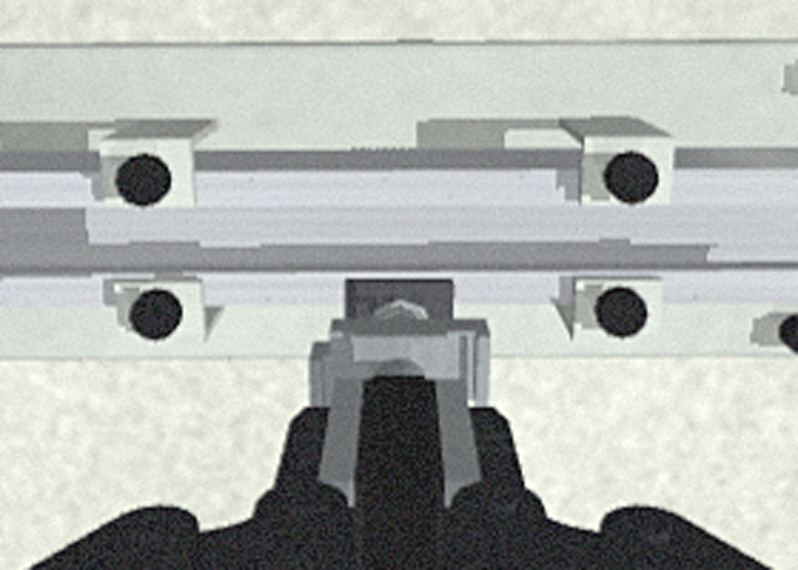

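The crop shows the nut held upright. The slot's edges are at crop rows ~207 and ~269, the foot's lower edge is at row 280 (columns 345–452), and the bracket heads are at (143,180), (631,178), (156,313) and (621,311). Next I'll measure edges and heads from the pixels.

```bash
python3 - <<'E'
from h import *
c=r.camera_info("wrist");s=r.get_state();T=s['position']
im=cv2.imread('pics/w3.png');g=cv2.cvtColor(im,cv2.COLOR_BGR2GRAY).astype(float)
f=2.85
for u0,u1 in((255,270),(270,290),(290,310),(340,360),(355,372)):
    p=g[165:225,u0:u1].mean(1);d=np.diff(p)
    k=[i for i in range(1,len(d)-1) if abs(d[i])>5 and abs(d[i])>=abs(d[i-1]) and abs(d[i])>abs(d[i+1])]
    print(u0,[(165.5+i,round(d[i]),*(plane(c,((u0+u1)/2,165.5+i),.0613)[:2]*1000).round(1)) for i in k])
P=lambda u,v,z:plane(c,(180+u/f-.5,110+v/f-.5),z)
for p in((143,180),(631,178),(156,313),(621,311)):print("head",P(*p,.0733)*1000)
z=T[2]-.056
print("foot",P(345,280,z)*1000,P(452,280,z)*1000,"tcp",T*1000)
E
```

```text
255 [(169.5, 36, np.float64(548.2), np.float64(-166.9)), (182.5, -10, np.float64(560.2), np.float64(-167.5)), (196.5, -30, np.float64(573.5), np.float64(-168.2)), (205.5, 34, np.float64(582.3), np.float64(-168.7))]
270 [(169.5, 33, np.float64(548.2), np.float64(-151.1)), (181.5, -8, np.float64(559.3), np.float64(-151.5)), (195.5, -28, np.float64(572.5), np.float64(-152.0)), (202.5, -9, np.float64(579.3), np.float64(-152.2)), (205.5, 34, np.float64(582.2), np.float64(-152.3)), (216.5, 5, np.float64(593.1), np.float64(-152.7))]
290 [(169.5, 34, np.float64(548.2), np.float64(-133.1)), (181.5, -7, np.float64(559.2), np.float64(-133.3)), (195.5, -27, np.float64(572.5), np.float64(-133.5)), (202.5, -8, np.float64(579.3), np.float64(-133.6)), (204.5, 38, np.float64(581.2), np.float64(-133.7)), (207.5, -40, np.float64(584.2), np.float64(-133.7)), (221.5, -10, np.float64(598.1), np.float64(-133.9))]
340 [(169.5, 30, np.float64(548.1), np.float64(-88.0)), (181.5, -6, np.float64(559.2), np.float64(-87.7)), (194.5, -29, np.float64(571.5), np.float64(-87.3)), (202.5, -10, np.float64(579.2), np.float64(-87.1)), (204.5, 38, np.float64(581.1), np.float64(-87.0)), (216.5, 8, np.float64(593.0), np.float64(-86.6)), (221.5, -30, np.float64(598.1), np.float64(-86.5))]
355 [(169.5, 29, np.float64(548.1), np.float64(-75.8)), (181.5, -5, np.float64(559.2), np.float64(-75.4)), (194.5, -27, np.float64(571.5), np.float64(-74.8)), (202.5, -11, np.float64(579.2), np.float64(-74.5)), (204.5, 39, np.float64(581.1), np.float64(-74.4)), (216.5, 9, np.float64(593.0), np.float64(-73.9))]
head [ 548.73259717 -193.1392225    73.3       ]
head [547.88045852 -45.17896691  73.3       ]
head [ 591.62046934 -192.61547711   73.3       ]
head [590.71999124 -44.97041003  73.3       ]
foot [ 560.67393415 -128.42798958  134.49324679] [ 560.63425991 -102.74965513  134.49324679] tcp [ 571.23573234 -116.27397962  190.49324679]
```

The slot's middle is at x≈570.5 mm with a width of 22.3 mm, as given. The foot's centre is at x≈570.6, so they are aligned. I'll lower to just above the lips and look once more.

Call:
{"method": "apply_moves", "body": {"series": [[-1,[0,-1,10],0],[-1,[0,-2,20],0],[-1,[0,-3,30],-0.005],[-1,[0,-3,40],-0.005],[-1,[0,-3,50],-0.005],[-1,[0,-3,58],-0.005],[-1,[0,-3,63],-0.005],[-1,[0,-3,65],-0.005],[-1,[0,-3,65],-0.005],[-1,[0,-3,65],-0.005]]}}

```text
clock: 9.3
position: [0.5715, -0.1198, 0.1258]
tcp_rot: [[-1.0, -0.005, 0.001], [-0.005, 1.0, -0.0], [-0.001, -0.0, -1.0]]
wrist_force: [-0.3, 0.8, -0.6]
grip_width: 0.109
grasp_force: 58.9
```

```bash
python3 - <<'E'
from h import *
c=r.camera_info("wrist");s=r.get_state();T=s['position'];print(s['clock'],T,s['wrist_force'],s['q'][5])
im=r.get_image("wrist")[:,:,::-1];cv2.imwrite('pics/w4.png',im)
cv2.imwrite('pics/c4.png',cv2.convertScaleAbs(cv2.resize(im[130:290,220:420],None,fx=3.6,fy=3.6,interpolation=2),alpha=1.5,beta=10))
g=cv2.cvtColor(np.ascontiguousarray(im),cv2.COLOR_BGR2GRAY).astype(float)
for u0,u1,z in((235,255,.0613),(255,275,.0613),(275,290,.0613),(350,365,.0613),(365,385,.0613),(308,330,T[2]-.056)):
    p=g[130:260,u0:u1].mean(1);d=np.diff(p)
    k=[i for i in range(1,len(d)-1) if abs(d[i])>7 and abs(d[i])>=abs(d[i-1]) and abs(d[i])>abs(d[i+1])]
    print(u0,[(130.5+i,round(d[i]),float((plane(c,((u0+u1)/2,130.5+i),z)[0]*1000).round(1))) for i in k])
E
```

```text
9.3 [ 0.5714839  -0.11980197  0.12579278] [-0.25654289  0.8323322  -0.56571031] -0.21183832939971478
235 [(161.5, -20, 530.9), (174.5, -36, 539.9), (186.5, 37, 548.4), (202.5, -35, 560.1), (213.5, 18, 568.4), (216.5, -26, 570.6), (223.5, -8, 576.0), (231.5, 34, 582.3), (245.5, -9, 593.4)]
255 [(174.5, -41, 539.8), (186.5, 36, 548.3), (202.5, -33, 560.0), (213.5, 23, 568.3), (215.5, -26, 569.8), (223.5, -9, 575.9), (231.5, 36, 582.2), (241.5, -7, 590.1)]
275 [(174.5, -44, 539.7), (186.5, 37, 548.3), (215.5, -29, 569.7), (223.5, -8, 575.9), (231.5, 34, 582.1), (252.5, -22, 599.0), (255.5, -13, 601.5)]
350 [(161.5, -31, 530.4), (174.5, -16, 539.4), (186.5, 35, 547.9), (214.5, -29, 568.6), (223.5, -7, 575.5), (231.5, 29, 581.8), (252.5, -27, 598.7), (255.5, -12, 601.1)]
365 [(161.5, -33, 530.3), (165.5, 18, 533.1), (174.5, -37, 539.3), (186.5, 32, 547.9), (202.5, -7, 559.6), (214.5, -30, 568.6), (223.5, -8, 575.5), (231.5, 34, 581.7), (245.5, 8, 592.9)]
308 [(174.5, -48, 537.8), (186.5, 31, 546.0), (207.5, -79, 560.8), (215.5, 14, 566.6), (227.5, 25, 575.4), (236.5, -13, 582.2), (241.5, -46, 586.1)]
```

View pics/c4.png

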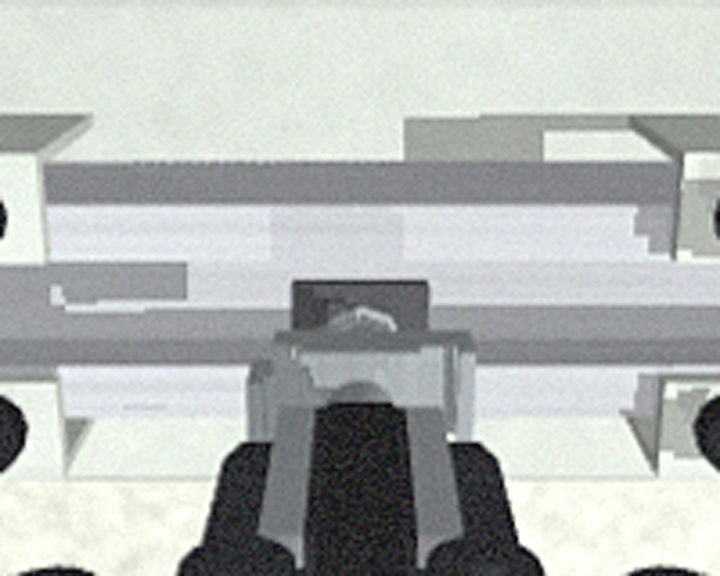

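The crop shows the foot (columns 292–428) centred in the slot in x to within ~0.3 mm and parallel to it. I'll lower gently until the foot has entered.

Call:
{"method": "apply_moves", "body": {"series": [[-1,[0,0,2],0],[-1,[0,0,4],0],[-1,[0,0,6],0],[-1,[0,0,8],0],[-1,[0,0,10],0],[-1,[0,0,12],0],[-1,[0,0,14],0],[-1,[0,0,16],0],[-1,[0,0,16],0],[-1,[0,0,16],0]]}}

```text
clock: 10.35
position: [0.5712, -0.1197, 0.1094]
tcp_rot: [[-1.0, -0.005, -0.0], [-0.005, 1.0, 0.0], [0.0, 0.0, -1.0]]
wrist_force: [-0.3, 0.3, -1.7]
grip_width: 0.106
grasp_force: 58.9
```

Call:
{"method": "apply_moves", "body": {"series": [[-1,[0,0,2],0],[-1,[0,0,4],0],[-1,[0,0,6],0],[-1,[0,0,8],0],[-1,[0,0,10],0],[-1,[0,0,12],0],[-1,[0,0,14],0],[-1,[0,0,16],0],[-1,[0,0,18],0],[-1,[0,0,18],0]]}}

```text
clock: 11.35
position: [0.5711, -0.1197, 0.0911]
tcp_rot: [[-1.0, -0.005, -0.0], [-0.005, 1.0, 0.0], [0.0, 0.0, -1.0]]
wrist_force: [0.1, 0.6, -1.9]
grip_width: 0.107
grasp_force: 58.9
```

Call:
{"method": "apply_moves", "body": {"series": [[-1,[0,0,0.3],0],[-1,[0,0,0.6],0],[-1,[0,0,0.9],0],[-1,[0,0,1.2],0],[-1,[0,0,1.5],0],[-1,[0,0,1.8],0],[-1,[0,0,2.1],0],[-1,[0,0,2.4],0],[-1,[0,0,2.6],0],[-1,[0,0,2.6],0]]}}

```text
clock: 12.35
position: [0.5712, -0.1197, 0.0888]
tcp_rot: [[-1.0, -0.005, -0.0], [-0.005, 1.0, 0.0], [0.0, 0.0, -1.0]]
wrist_force: [-0.0, -0.1, -1.4]
grip_width: 0.106
grasp_force: 58.9
```

Call:
{"method": "apply_moves", "body": {"series": [[-1,[0,0,0.3],0],[-1,[0,0,0.6],0],[-1,[0,0,0.9],0],[-1,[0,0,1.2],0],[-1,[0,0,1.5],0],[-1,[0,0,1.8],0],[-1,[0,0,2.1],0],[-1,[0,0,2.4],0],[-1,[0,0,2.6],0],[-1,[0,0,2.6],0]]}}

```text
clock: 13.35
position: [0.5712, -0.1197, 0.0862]
tcp_rot: [[-1.0, -0.005, -0.0], [-0.005, 1.0, 0.0], [0.0, 0.0, -1.0]]
wrist_force: [0.3, -0.6, -1.7]
grip_width: 0.105
grasp_force: 58.9
```

The plate has entered without contact. I'll continue to the floor.

Call:
{"method": "apply_moves", "body": {"series": [[-1,[0,0,0.8],0],[-1,[0,0,1.6],0],[-1,[0,0,2.4],0],[-1,[0,0,3.2],0],[-1,[0,0,4],0],[-1,[0,0,4.8],0],[-1,[0,0,5.6],0],[-1,[0,0,6.4],0],[-1,[0,0,6.8],0],[-1,[0,0,6.8],0]]}}

```text
clock: 14.35
position: [0.5712, -0.1197, 0.0793]
tcp_rot: [[-1.0, -0.005, -0.0], [-0.005, 1.0, 0.0], [0.0, 0.0, -1.0]]
wrist_force: [0.3, -0.4, -1.1]
grip_width: 0.106
grasp_force: 58.9
```

Call:
{"method": "apply_moves", "body": {"series": [[-1,[0,0,0.4],0],[-1,[0,0,0.8],0],[-1,[0,0,1.2],0],[-1,[0,0,1.6],0],[-1,[0,0,2],0],[-1,[0,0,2.4],0],[-1,[0,0,2.8],0],[-1,[0,0,3.2],0],[-1,[0,0,3.2],0],[-1,[0,0,3.2],0]]}}

```text
clock: 15.35
position: [0.5714, -0.1197, 0.0763]
tcp_rot: [[-1.0, -0.005, 0.0], [-0.005, 1.0, 0.0], [-0.0, 0.0, -1.0]]
wrist_force: [-0.9, -1.4, 2.9]
grip_width: 0.108
grasp_force: 59.4
```

Contact is about 4.3 N, which is ~2.8 mm of spring. I'll press a further 6.7 mm, to about 9.5 mm in total.

Call:
{"method": "apply_moves", "body": {"series": [[-1,[0,0,0.8],0],[-1,[0,0,1.6],0],[-1,[0,0,2.4],0],[-1,[0,0,3.2],0],[-1,[0,0,4],0],[-1,[0,0,4.8],0],[-1,[0,0,5.6],0],[-1,[0,0,6.4],0],[-1,[0,0,6.8],0],[-1,[0,0,6.8],0]]}}

```text
clock: 16.35
position: [0.5714, -0.1198, 0.0698]
tcp_rot: [[-1.0, -0.005, 0.001], [-0.005, 1.0, -0.0], [-0.001, -0.0, -1.0]]
wrist_force: [-1.8, 0.9, 8.4]
grip_width: 0.111
grasp_force: 60.3
```

Call:
{"method": "apply_moves", "body": {"series": [[-1,[0,0,0],0.06],[-1,[0.1,0,0],0.12],[-1,[0.1,0,0],0.18],[-1,[0.2,0,0],0.24],[-1,[0.2,0,0],0.3],[-1,[0.3,0,0],0.36],[-1,[0.3,0,0],0.42],[-1,[0.4,0,0],0.48],[-1,[0.4,0,0],0.52],[-1,[0.4,0,0],0.52]]}}

```text
clock: 17.35
position: [0.5716, -0.12, 0.0701]
tcp_rot: [[-0.87, 0.494, 0.002], [0.494, 0.87, -0.001], [-0.002, 0.0, -1.0]]
wrist_force: [-0.4, -0.7, 7.9]
grip_width: 0.112
grasp_force: 60.3
```

```bash
python3 - <<'E'
from h import *
s=r.get_state();print(s['position'],s['wrist_force'],s['ft_torque'],s['q'])
E
```

```text
[ 0.57161684 -0.12001995  0.07011743] [-0.4387544  -0.70336299  7.86738675] [-0.06119573  0.11484504 -0.00947948] [-2.06882936e-01  4.32313268e-01 -1.56128939e-01  9.80508293e-01
 -1.45514917e-04  3.09401999e-01]
```

Call:
{"method": "apply_moves", "body": {"series": [[-1,[0.1,0,0],0.06],[-1,[0.2,-0.1,0],0.12],[-1,[0.3,-0.1,0],0.18],[-1,[0.4,-0.2,0],0.24],[-1,[0.4,-0.2,0],0.3],[-1,[0.5,-0.3,0],0.36],[-1,[0.5,-0.3,0],0.42],[-1,[0.5,-0.3,0],0.48],[-1,[0.5,-0.3,0],0.53],[-1,[0.5,-0.3,0],0.53]]}}

```text
clock: 18.35
position: [0.571, -0.12, 0.0701]
tcp_rot: [[-0.501, 0.866, 0.002], [0.866, 0.501, -0.0], [-0.001, 0.001, -1.0]]
wrist_force: [-0.9, -0.5, 7.8]
grip_width: 0.107
grasp_force: 60.3
```

```bash
python3 - <<'E'
from h import *
s=r.get_state();print(s['position'],s['wrist_force'],s['ft_torque'],s['tcp_rot'])
E
```

```text
[ 0.57103098 -0.1199822   0.07008113] [-0.86858642 -0.54652185  7.81967721] [-0.04861773  0.0571797  -0.02971919] [[-5.00516651e-01  8.65725211e-01  1.71496880e-03]
 [ 8.65726078e-01  5.00517934e-01 -3.94338720e-04]
 [-1.19976161e-03  1.28732011e-03 -9.99998452e-01]]
```

Call:
{"method": "apply_moves", "body": {"series": [[-1,[0,0,0],0.06],[-1,[0,-0.1,0],0.12],[-1,[0.1,-0.1,0],0.18],[-1,[0.1,-0.2,0],0.24],[-1,[0.1,-0.2,0],0.3],[-1,[0.2,-0.3,0],0.36],[-1,[0.2,-0.3,0],0.42],[-1,[0.2,-0.4,0],0.48],[-1,[0.2,-0.4,0],0.518],[-1,[0.2,-0.4,0],0.518]]}}

```text
clock: 19.35
position: [0.5706, -0.12, 0.0701]
tcp_rot: [[-0.007, 1.0, 0.002], [1.0, 0.007, -0.0], [-0.0, 0.002, -1.0]]
wrist_force: [-0.8, 0.7, 7.6]
grip_width: 0.107
grasp_force: 60.3
```

```bash
python3 - <<'E'
from h import *
s=r.get_state();print(s['position'],s['wrist_force'],s['ft_torque'],s['tcp_rot'])
c=r.camera_info("wrist")
im=r.get_image("wrist")[:,:,::-1]
cv2.imwrite('pics/w5.png',im);cv2.imwrite('pics/c5.png',cv2.convertScaleAbs(cv2.resize(im[130:290,220:420],None,fx=3.6,fy=3.6,interpolation=2),alpha=1.6,beta=10))
E
```

```text
[ 0.57056752 -0.11996905  0.07006189] [-0.75421492  0.70633648  7.56025895] [ 0.04138578  0.05823383 -0.0595829 ] [[-6.58373009e-03  9.99976907e-01  1.68521420e-03]
 [ 9.99978270e-01  6.58429019e-03 -3.27027970e-04]
 [-3.38116357e-04  1.68302451e-03 -9.99998527e-01]]
```

View pics/c5.png

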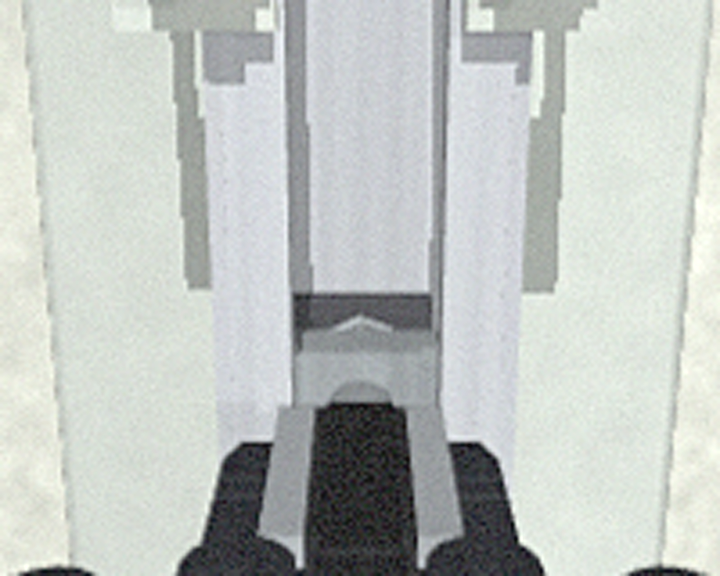

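The plate has turned under both lips and is square across the channel. The nut's column is ~360 and the slot's middle is ~365.5 at rows 300–350, so the nut is about 0.6 mm short in +x. I'll shift 0.5 mm along tool y and let the spring lift it.

Call:
{"method": "apply_moves", "body": {"series": [[-1,[0,0.3,0],0],[-1,[0,0.5,0],0],[-1,[0,0.5,-0.4],0],[-1,[0,0.5,-0.8],0],[-1,[0,0.5,-1.2],0],[-1,[0,0.5,-1.6],0],[-1,[0,0.5,-2.0],0],[-1,[0,0.5,-2.3],0],[-1,[0,0.5,-2.5],0],[-1,[0,0.5,-2.5],0]]}}

```text
clock: 20.4
position: [0.5706, -0.1199, 0.0722]
tcp_rot: [[-0.008, 1.0, 0.001], [1.0, 0.008, -0.0], [-0.0, 0.001, -1.0]]
wrist_force: [-0.4, -0.3, 6.4]
grip_width: 0.11
grasp_force: 60.2
```

```bash
python3 - <<'E'
from h import *
s=r.get_state();print(s['position'],s['wrist_force'],s['ft_torque'])
E
```

```text
[ 0.57064654 -0.11993154  0.07224906] [-0.41045691 -0.32724452  6.37129752] [-0.00118414  0.18567143 -0.01483446]
```

Call:
{"method": "apply_moves", "body": {"series": [[-1,[0,0,-0.2],0],[-1,[0,0,-0.4],0],[-1,[0,0,-0.6],0],[-1,[0,0,-0.8],0],[-1,[0,0,-1.0],0],[-1,[0,0,-1.2],0],[-1,[0,0,-1.4],0],[-1,[0,0,-1.6],0],[-1,[0,0,-1.6],0],[-1,[0,0,-1.6],0]]}}

```text
clock: 21.4
position: [0.5706, -0.1199, 0.0736]
tcp_rot: [[-0.008, 1.0, 0.0], [1.0, 0.008, -0.0], [-0.0, 0.0, -1.0]]
wrist_force: [0.9, -1.4, 4.4]
grip_width: 0.108
grasp_force: 59.6
```

```bash
python3 - <<'E'
from h import *
s=r.get_state();print(s['position'],s['wrist_force'],s['ft_torque'])
E
```

```text
[ 0.57058607 -0.1199223   0.07358357] [ 0.88036648 -1.44101773  4.40748365] [-0.1185749  -0.29877103 -0.0081188 ]
```

It is close to seating, so I'll let go gently and let the spring lift it the rest.

Call:
{"method": "apply_moves", "body": {"series": [[-1,[0,0,-0.3],0],[-1,[0,0,-0.3],0],[-1,[0,0,-0.3],0],[-0.75,[0,0,-0.3],0],[-0.7,[0,0,-0.3],0],[-0.6,[0,0,-0.3],0],[-0.5,[0,0,-0.3],0],[-0.4,[0,0,-0.3],0],[-0.4,[0,0,-0.3],0],[-0.4,[0,0,-0.3],0]], "newtons": 20}}

```text
clock: 22.4
position: [0.5703, -0.1197, 0.0738]
tcp_rot: [[-0.008, 1.0, -0.0], [1.0, 0.008, 0.0], [0.0, -0.0, -1.0]]
wrist_force: [-0.1, 0.6, -0.1]
grip_width: 0.297
grasp_force: 0.0
```

Call:
{"method": "apply_moves", "body": {"series": [[-0.3,[0,0,-3],0],[-0.3,[0,0,-8],0],[-0.3,[0,0,-15],0],[-0.3,[0,0,-25],0],[-0.3,[0,0,-35],0],[-0.3,[0,0,-50],0],[-0.3,[0,0,-65],0],[-0.3,[0,0,-80],0],[-0.3,[0,0,-80],0],[-0.3,[0,0,-80],0]]}}

```text
clock: 23.4
position: [0.5705, -0.1198, 0.1542]
tcp_rot: [[-0.008, 1.0, 0.001], [1.0, 0.008, -0.0], [-0.0, 0.001, -1.0]]
wrist_force: [-0.6, -0.6, 0.8]
grip_width: 0.35
grasp_force: 0.0
```

```bash
python3 - <<'E'
from h import *
s=r.get_state();print(s['clock'],s['position'],s['wrist_force'])
im=r.get_image("wrist")[:,:,::-1]
cv2.imwrite('pics/w6.png',im);A=cv2.convertScaleAbs(cv2.resize(im[140:290,250:390],None,fx=4,fy=4,interpolation=2),alpha=1.6,beta=10)
b=r.get_image("side")[:,:,::-1];np.save('pics/side6.npy',b)
cv2.imwrite('pics/c6.png',A)
E
```

```text
23.4 [ 0.5705019  -0.11982693  0.15417893] [-0.59585354 -0.56050966  0.75853398]
```

View pics/c6.png

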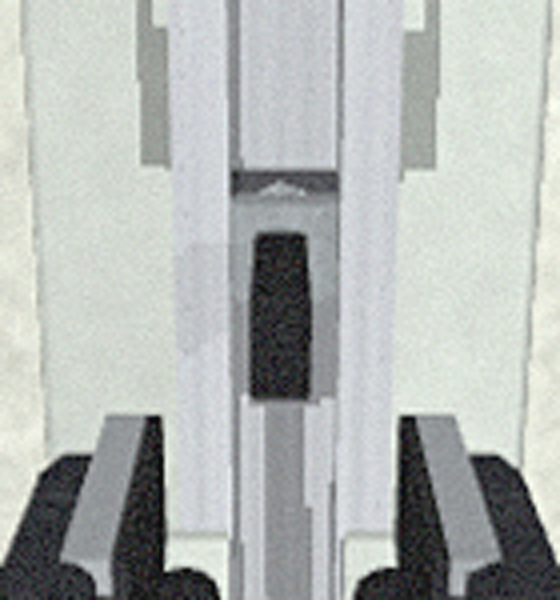

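The crop shows the tab (columns 248–311) upright and square, centred in the slot (229–339), with the plate seated under both lips and the gripper clear. It was felt past the ungrooved height, so the grooves are engaged.

```bash
python3 - <<'E'
from h import *
print(r.job_done())
E
```

```text
the job is handed in; nothing more can be done
None
```

The nut is locked in the channel's free stretch, about 1 mm from the midpoint between the brackets. Its grooves are on both lips, and it stands square and upright. The highest contact force I read at the end of a move was about 10 N. I let go, moved the gripper clear and handed the job in at about 23.5 s. I confirmed seating by feel and the wrist picture rather than measuring the final height, and the hand-in returned no verdict.

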